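Load the crucible and swing the hearth brick shut

TASK

Get the melting hearth ready for the torch: take the dark crucible from the bench and stand it upright in the middle of the hearth floor, setting it down rather than dropping it. Then push the front brick a quarter turn round its pivot bolt until it lies square across the mouth of the hearth, close against the wall ends, and leave everything else on the bench where it is.

Things in the scene. Friction and masses are not known exactly. Their poses are not given: they have to be found in the camera images.
- hearth: Fixed U of cream firebricks, placed and turned differently each time. Origin: on the bench, on the axis of its upright steel pivot bolt (12 mm; washer 30 mm and nut on top, 77 mm high). z up; the mouth looks to -y. Walls 64 mm high from y 28 mm (wall ends at the mouth) to 200: near wall x -20 to 37, far wall x 167 to 224. Back brick 114 mm high, y 200 to 264, x -13 to 217.
- hearth_floor (a point): Centre of the top of the hearth's floor tile (12 mm thick, filling the 130 x 172 mm space between the walls), 12 mm above the bench; at x 102, y 114 mm in the hearth's frame, same axes.
- hearth_mouth (a point): Middle of the hearth's mouth, on the bench, in line with the wall ends: x 102, y 28 mm in the hearth's frame, same axes. The shut brick's inner face lies 3 mm outside this line; the wall ends stop the brick about 1 degree past parallel.
- brick: Loose flat cream firebrick 230 x 114 x 64 mm, about 0.8 kg, the hearth's bolt standing in a hole by its heel corner (2 mm play). Origin: hole axis, underside. x along its length: heel end -25, free end 205 mm; y across: inner face +25, outer face -89 mm. Starts swung out, yaw -80 to -92 degrees to the hearth; shut when its axes are parallel to the hearth's. Slides on the bench, stays where left.
- brick_corner (a point): The brick's free corner diagonally opposite the bolt, top edge: x 205, y -89, z 64 mm in the brick's frame. Pushing the outer face here towards the brick's +y swings it shut, counter-clockwise from above.
- crucible: Dark grey open crucible, a round cup 50 mm high, 42 mm diameter at the foot and 52 mm at the rim, wall 5 mm, 0.14 kg. Origin: centre of its underside, z up. Stands on the bench to the right, in a row with the charcoal block and the flux dish, in any order, about 100 mm apart.
- charcoal: Bystander: black charcoal block 70 x 42 x 32 mm high, loose. Origin: centre of its underside.
- flux_dish: Bystander: blue ceramic dish with a white flux cone, 60 mm diameter, 46 mm high, loose. Origin: centre of its underside.
- flask: Bystander: steel casting flask, 80 mm base, 90 mm high, loose, beyond the hearth. Origin: centre of its underside.
- tweezers: Bystander: steel tweezers 162 mm long lying flat, 11 mm high, loose, beyond the hearth. Origin: middle of the underside.
- file_a: Bystander: file with yellow handle, 260 mm long, lying on the bench at the left. Origin: under the ferrule, where handle and blade meet.
- file_b: Bystander: second file with yellow handle, 280 mm long, beside the first. Origin: under the ferrule.
There are look-alikes about, which are no part of the job. Leave any purple look-alike of the crucible alone.

How it is judged:
By the outcome, as a careful person would: the job done as asked, in the order asked, and still so for the second after the job is handed in, with the robot touching nothing.
It also fails if it takes over 64 s, if anything falls off the work surface, if the arm or the gripper's body presses on something with over 40 N, if the wrist force passes 120 N, or if a joint passes its speed limit or range.

ROBOT

A 6-joint arm with a two-finger parallel gripper is mounted at the origin on the work surface. World frame = base frame: x ahead of the robot, y to its left, z up, the work surface at z = 0. Lengths are in m, angles in rad, forces in N, time in s.
With the tool pointing down it reaches from about 0.25 to 0.775 m from the base axis. Payload 4 kg.
Tool frame: the origin (TCP) lies at the very end of the fingers, on their centre line; the grasp point (between the pads) lies 19 mm behind it; z points along the fingers, y is the line along which they close (so a half turn about z gives the same grasp; the last joint's range is limited). The gripper opens to 94 mm and grips with 3 to 60 N. Pads are 16 mm wide; open, the fingers measure 119 mm over their backs; the gripper's body (75 mm by 177 mm) begins 78 mm behind the grasp point.
Start: joints at [-1.333, 0.087, 1.371, -0, 1.684, -0.103], TCP at [0.184, -0.518, 0.206] pointing down, gripper open.
Joint ranges: [-3.1, 3.1], [-0.76, 2.03], [0.27, 2.55], [-1.08, 4.22], [0.17, 2.65], [-2.57, 2.57]. Speed limits (rad/s): [2.79, 2.79, 3.14, 3.14, 3.14, 3.14].

INTERFACE

Orientations are given as [roll, pitch, yaw] about the fixed x, y, z axes, in that order (R = Rz(yaw) Ry(pitch) Rx(roll)).
In Python, from bench import robot gives the robot as it stands. The module is installed in compiled form; this text tells all that it offers.
- The arm moves only by the tool move_arm, never from a script. Its argument "deltas" is one flat list of numbers, 7 for each row, row after row: the turn, a rotation vector about the tool's x, y, z in rad, then the shift along the tool's x, y, z in cm, then the closure, from -1 (fully open) to 1 (shut). A call has 1 to 8 rows; each row is the pose to reach, as a shift and turn from the pose commanded when the call began, along the tool's axes at that moment; what a row does not reach only later rows make up. A row lasts 1/10 s, in which the tool goes at most 50 mm and 8.59 degrees, less where a joint would pass 70% of its speed; a pose out of reach is approached as far as the arm can. A call with a gripper value outside its range is refused whole. The fingers move at their own pace and stop on an object; the grip force is fixed at half the most. Time passes only in rows, so rows that repeat a pose let the fingers close. It gives the time, the measured TCP pose, the force, the opening and the grip force at its end, in the units of the state.
- robot.get_obs(): the state, without advancing time (a new reading comes with each control period).
- robot.snapshot(name): name is "side" or "top"; returns a dict with "image" (480x640x3 uint8, red, green, blue), "depth" (480x640 float32, m along the optical axis (not along the pixel's ray), 0 where there is no reading), "fov_y" (degrees; the focal length in pixels is half the picture's height over the tangent of half this angle, whatever the lens; pixels are square), "cx", "cy" (the principal point, pixels), "origin" and "orientation" of the camera in the world. Camera axes: x right, y up, looking along -z (the intrinsics and any distortion apply to the point x, -y, -z); pixel columns grow to the right and rows downward; lengths in m; the calibration is good to about 2 mm. A picture is of the moment at which its call begins.
- robot.close_job(): hands the job in; it is judged then, once.
The state is a dict: "time": time; "joint_positions": joint angles; "qvel": joint speeds; "joint_torque": joint torques, N m; "tool_pos": TCP position; "ee_rot": TCP orientation; "wrist_force": force on the tool from outside, world axes, zero at the start; "wrist_torque": the same for the moment, N m; "width": finger opening in m; "finger_force": force on a finger pad.
Only numpy, scipy, OpenCV 4.12 (cv2) and the standard library are available. Lean on these libraries where they do the work, as an engineer would, in place of code of your own. Each camera call takes 0.05 s, during which the arm holds its last target. There are 200 camera calls.

## Working session

There is one attempt and no reset: what is moved stays moved. The work goes in short steps, Python scripts to look and compute and a tool call to move; the robot and the scene stay as the last step left them, time stands still between calls to the robot, and variables do not carry over. Pictures are saved under pics/ and viewed, at most 10 in all, crops included, and the job is handed in when it is done.

Besides the shell and the picture viewer there is one more tool, called as name(argument=value, ...) on one line, values as JSON. move_arm: Moves the arm, as the interface text tells. Its arguments: {"type":"object","properties":{"deltas":{"type":"array","items":{"type":"number"}}},"required":["deltas"]}

```bash
mkdir -p pics
cat > h.py <<'E'
import numpy as np, cv2
from bench import robot
from scipy.spatial.transform import Rotation as R
def snap(n):
    s=robot.snapshot(n); return s
def rot(s):
    o=np.array(s["orientation"],float)
    return o if o.shape==(3,3) else (R.from_euler('xyz',o).as_matrix() if o.size==3 else R.from_quat(o).as_matrix())
def f(s): return s["image"].shape[0]/2/np.tan(np.radians(s["fov_y"])/2)
def ray(s,u,v):
    d=np.array([(u-s["cx"])/f(s),-(v-s["cy"])/f(s),-1.]); return rot(s)@d
def onplane(s,u,v,z):
    d=ray(s,u,v); o=np.array(s["origin"]); return o+d*(z-o[2])/d[2]
def cloud(s):
    h,w=s["depth"].shape; u,v=np.meshgrid(np.arange(w),np.arange(h)); D=s["depth"]
    P=np.stack([(u-s["cx"])/f(s)*D,-(v-s["cy"])/f(s)*D,-D],-1)
    return P@rot(s).T+np.array(s["origin"])
def save(s,n): cv2.imwrite(f"pics/{n}.png",s["image"][:,:,::-1])
E
python3 - <<'E'
from h import *
for n in("top","side"):
    s=snap(n); save(s,n+"0"); print({k:v for k,v in s.items() if k not in("image","depth")}, (s["depth"]>0).mean())
print(robot.get_obs())
E
```

```text
{'fov_y': 46.767465283238714, 'cx': 324.22848726261213, 'cy': 241.89373297381704, 'origin': array([0.53300292, 0.08377732, 1.65642594]), 'orientation': array([ 0.04594765, -0.01199759, -1.58457508])} 0.995927734375
{'fov_y': 42.58159178420244, 'cx': 324.59409121119086, 'cy': 236.42918015517265, 'origin': array([ 0.55866453, -1.15985547,  0.98418501]), 'orientation': array([ 0.92878652,  0.01588156, -0.05818   ])} 0.9959342447916667
{'time': 0.1, 'joint_positions': array([-1.33310799e+00,  8.78840896e-02,  1.37205266e+00, -2.00996683e-05,
        1.68357309e+00, -1.03075508e-01]), 'qvel': array([ 0.00046925, -0.00214743, -0.00291442, -0.00047191, -0.00050753,
       -0.00102937]), 'joint_torque': array([ 2.52939884e-03, -3.41251624e+01, -3.03300798e+01,  7.21329404e-02,
        3.04296752e-02, -9.40237669e-05]), 'tool_pos': array([ 0.1837047 , -0.51791637,  0.20444516]), 'ee_rot': array([-3.13968358e+00, -1.77395523e-04,  3.40761433e-01]), 'wrist_force': array([-0.93269728, -0.53319749, -0.96201199]), 'wrist_torque': array([ 0.00531089, -0.00086588, -0.00958805]), 'finger_force': 0.0, 'width': 0.09402684898413825}
```

View pics/top0.png

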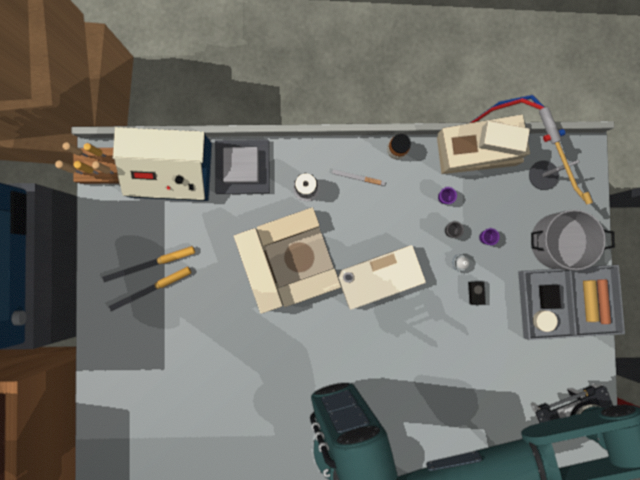

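View pics/side0.png

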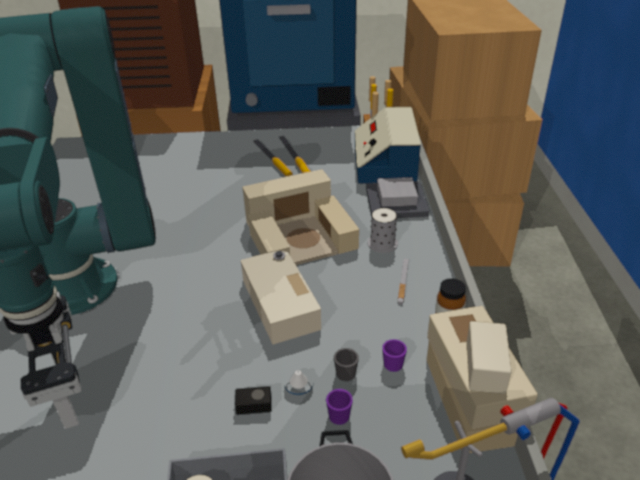

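Top view: the dark grey crucible is at (454,230). The candidates are the purple cups at (448,196) and (490,237), the flux dish at (464,263) and the charcoal at (478,292). By description I choose (454,230). The hearth's bolt is at (348,278), its back brick at (258,265), and the loose brick runs to about (420,265).

Run:
```python
from h import *
T=snap("top"); S=snap("side"); C=cloud(T)
def rect(m,z,name):
    n,l,st,ce=cv2.connectedComponentsWithStats(m.astype(np.uint8))
    for i in range(1,n):
        if st[i,4]<150: continue
        vs,us=np.where(l==i)
        P=np.array([onplane(T,u,v,z)[:2] for u,v in zip(us,vs)],np.float32)
        r=cv2.minAreaRect(P*1000); print(name,ce[i].round(1),st[i,4],np.round(r[0],1),np.round(r[1],1),round(r[2],1))
Z=C[:,:,2]; roi=np.zeros(Z.shape,bool); roi[190:330,220:440]=1
rect(roi&(Z>.1)&(Z<.13),.114,"back")
rect(roi&(Z>.05)&(Z<.095),.064,"walls/brick")
for nm,box in(("cruc",(440,215,470,245)),("p1",(435,182,465,210)),("p2",(475,224,505,252)),("flux",(450,250,478,276)),("char",(462,276,492,308))):
    a,b,c,d=box; P=C[b:d,a:c].reshape(-1,3); h=P[P[:,2]>.02]
    print(nm,(h[:,:2].min(0)+h[:,:2].max(0))/2, h[:,2].max(), np.ptp(h[:,:2],axis=0))
print("bolt guess",onplane(T,348,278,.077), "depth z",Z[270:286,340:357].max())
print("bench z",np.median(Z[340:370,200:300]))
a=cv2.resize(T["image"][200:320,225:435],None,fx=3.8,fy=3.8,interpolation=cv2.INTER_CUBIC)
cv2.imwrite("pics/hz.png",a[:,:,::-1])
b=cv2.resize(S["image"][320:440,220:420],None,fx=4,fy=4,interpolation=cv2.INTER_CUBIC)
cv2.imwrite("pics/cz.png",b[:,:,::-1])
CS=cloud(S); P=CS[345:380,330:362].reshape(-1,3); h=P[P[:,2]>.04]; print("side cruc rim",h.mean(0),h.min(0),h.max(0))
```

```text
back [257.9 270.1] 1943 [528.6 248.9] [229.5  65.8] 18.6
walls/brick [344.3 267.8] 5674 [570.1  17.9] [312.7 407.8] 18.6
cruc [ 0.59807591 -0.12929059] 1.6564259361441165 [0.13014598 0.42613583]
p1 [ 0.64919243 -0.12055357] 1.6564259361441165 [0.23237901 0.40866178]
p2 [ 0.58709791 -0.1818915 ] 1.6564259361441165 [0.10818997 0.53133764]
flux [ 0.54175787 -0.13792832] 1.6564259361441165 [0.0328604  0.44341128]
char [ 0.47613012 -0.16189335] 1.6564259361441165 [0.1137456  0.49134135]
bolt guess [ 0.50176376 -0.00230899  0.077     ] depth z 0.0840008280388036
bench z -0.00022684710847564737
side cruc rim [ 0.63418538 -0.32767787  0.05733876] [ 0.55866453 -1.15985547  0.04006948] [ 0.66006627 -0.29144594  0.98418501]
```

View pics/hz.png

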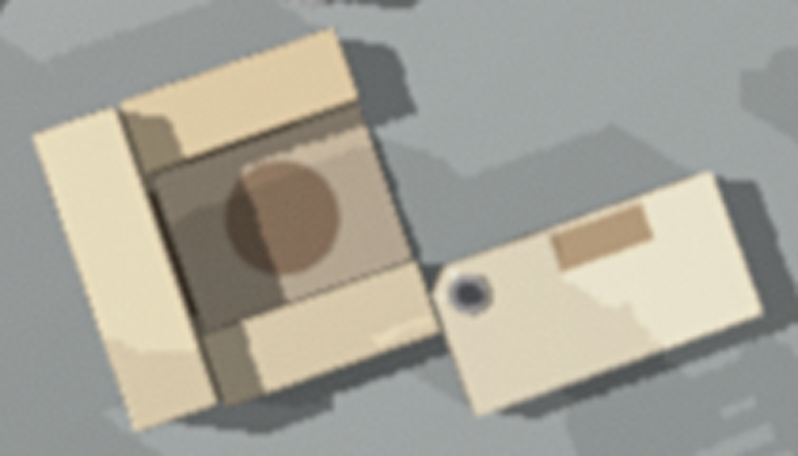

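View pics/cz.png

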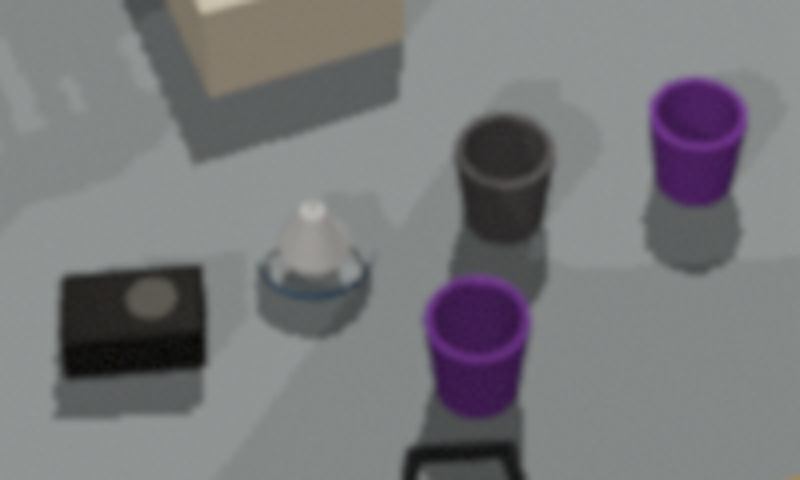

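The crops confirm the choice: the dark grey open cup, top (454,230) and side (345,364). It has a purple cup on either side, with the flux dish and charcoal further along. Next I refine the positions with invalid depth removed.

Run:
```python
from h import *
for n,boxes in(("top",(("cruc",(440,215,470,245)),("p1",(435,182,465,210)),("p2",(475,224,505,252)),("flux",(450,250,478,276)),("char",(462,276,492,308)),("flask",(290,168,325,200)))),("side",(("cruc",(328,345,364,384)),("p1",(378,337,412,374)),("p2",(322,387,358,426)),("flask",(365,205,402,255))))):
    s=snap(n); C=cloud(s); C[s["depth"]<.1]=0
    for nm,(a,b,c,d) in boxes:
        P=C[b:d,a:c].reshape(-1,3); h=P[(P[:,2]>.02)&(P[:,2]<.15)]
        zt=np.percentile(h[:,2],98); r=h[h[:,2]>zt-.012]
        (cx,cy),rr=cv2.minEnclosingCircle((r[:,:2]*1000).astype(np.float32))
        print(n,nm,round(cx,1),round(cy,1),"r",round(rr,1),"z",zt.round(3))
    if n=="top":
        Z=C[:,:,2]; m=((Z>.05)&(Z<.095)).astype(np.uint8); m[:,:341]=0;m[:,435:]=0;m[:235]=0;m[320:]=0
        vs,us=np.where(m); P=np.array([onplane(s,u,v,.064)[:2] for u,v in zip(us,vs)],np.float32)*1000
        r=cv2.minAreaRect(P); print("brick",r,cv2.boxPoints(r))
        g=s["image"].astype(float).sum(2)[268:288,338:360]; w=np.clip(420-g,0,None); vv,uu=np.mgrid[268:288,338:360]
        u0,v0=(w*uu).sum()/w.sum(),(w*vv).sum()/w.sum(); print("bolt",u0,v0,onplane(s,u0,v0,.073))
```

```text
top cruc 639.3 -317.6 r 26.3 z 0.056
top p1 740.3 -299.4 r 26.1 z 0.055
top p2 618.2 -420.5 r 26.7 z 0.058
top flux 543.0 -345.3 r 9.6 z 0.048
top char 454.2 -383.8 r 38.2 z 0.039
top flask 770.9 115.9 r 31.2 z 0.097
brick ((504.9298400878906, -97.61461639404297), (114.64842224121094, 230.27903747558594), 18.913333892822266) [[ 413.37952    -7.272421]
 [ 488.02158  -225.11868 ]
 [ 596.48016  -187.95682 ]
 [ 521.83813    29.88945 ]]
bolt 345.6983035304906 275.8261118752866 [0.50795803 0.00393718 0.073     ]
side cruc 636.3 -318.7 r 27.4 z 0.052
side p1 734.6 -301.9 r 28.2 z 0.052
side p2 614.7 -421.8 r 27.9 z 0.053
side flask 767.6 110.3 r 34.5 z 0.093
```

move_arm(deltas=[0, 0, -0.06, 4.5, -0.3, 0, -0.7, 0, 0, -0.12, 9, -0.7, 0, -0.7, 0, 0, -0.18, 13.5, -1, 0, -0.7, 0, 0, -0.24, 18, -1.3, 0, -0.7, 0, 0, -0.3, 22.5, -1.7, 0, -0.7, 0, 0, -0.36, 27, -2, 0, -0.7, 0, 0, -0.43, 31.5, -2.4, 0, -0.7, 0, 0, -0.51, 36, -2.7, 0, -0.7])

```text
time: 1.1
tool_pos: [0.5157, -0.3715, 0.2055]
ee_rot: [3.141, 0.0, 0.854]
wrist_force: [0.2, -0.5, -1.2]
width: 0.0802
finger_force: 0.0
```

```bash
cat >> h.py <<'E'
def to(x,y,z,yaw=None):
    o=robot.get_obs(); M=R.from_euler('xyz',o["ee_rot"]); d=M.inv().apply(np.array([x,y,z])-o["tool_pos"])*100
    print("t",round(o["time"],2),"pos",o["tool_pos"].round(4),"rpy",np.round(o["ee_rot"],3),"shift cm",d.round(2),"F",o["wrist_force"].round(1),"w",round(o["width"],4),"q",o["joint_positions"].round(2))
    if yaw is not None: print("turn",(M.inv()*R.from_euler('xyz',[np.pi,0,yaw])).as_rotvec().round(3))
E
python3 -c "
from h import *
to(.638,-.318,.10,.85)"
```

```text
t 1.1 pos [ 0.5157 -0.3715  0.2055] rpy [3.141 0.    0.854] shift cm [12.08  5.7  10.55] F [ 0.2 -0.5 -1.2] w 0.0802 q [-0.71  0.28  1.15 -0.    1.71  0.  ]
turn [0.    0.    0.004]
```

move_arm(deltas=[0, 0, 0, 4, 1.9, 1.5, -0.7, 0, 0, 0, 8, 3.8, 4, -0.7, 0, 0, 0, 11, 5.2, 7, -0.7, 0, 0, 0, 12.1, 5.7, 10.5, -0.7, 0, 0, 0, 12.1, 5.7, 10.5, -0.7, 0, 0, 0, 12.1, 5.7, 10.5, -0.7])

```text
time: 1.7
tool_pos: [0.636, -0.3191, 0.0996]
ee_rot: [-3.139, 0.001, 0.851]
wrist_force: [0.0, 0.1, -0.2]
width: 0.0795
finger_force: 0.0
```

```bash
python3 -c "
from h import *
to(.638,-.318,.016)
s=snap('side'); t=snap('top')
a=cv2.resize(s['image'][270:400,270:420],None,fx=2.6,fy=2.6); b=cv2.resize(t['image'][170:300,390:540],None,fx=2.6,fy=2.6)
cv2.imwrite('pics/g1.png',np.hstack([a,b])[:,:,::-1])"
```

```text
t 1.7 pos [ 0.636  -0.3191  0.0996] rpy [-3.139e+00  1.000e-03  8.510e-01] shift cm [0.23 0.1  8.36] F [ 0.   0.1 -0.2] w 0.0795 q [-0.54  0.49  1.08 -0.    1.58  0.18]
```

View pics/g1.png

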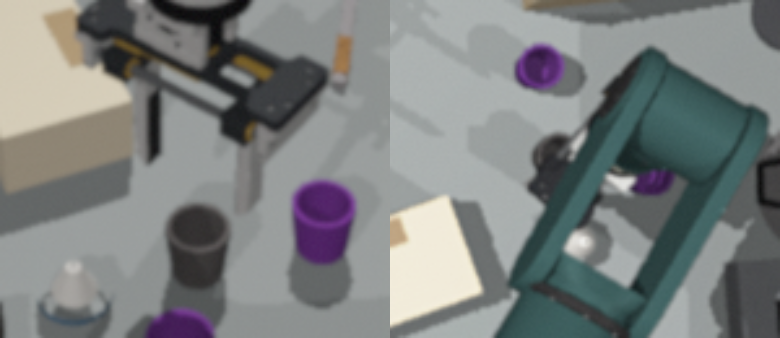

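The open fingers, side crop (150,160) and (245,205), straddle the crucible's cup at (197,245) and sit above it. I descend and close.

move_arm(deltas=[0, 0, 0, 0.1, 0.1, 2.5, -0.7, 0, 0, 0, 0.1, 0.1, 5, -0.7, 0, 0, 0, 0.1, 0.1, 7, -0.7, 0, 0, 0, 0.1, 0.1, 8.3, -0.7, 0, 0, 0, 0.1, 0.1, 8.3, -0.7, 0, 0, 0, 0.1, 0.1, 8.3, 1, 0, 0, 0, 0.1, 0.1, 8.3, 1, 0, 0, 0, 0.1, 0.1, 8.3, 1])

```text
time: 2.6
tool_pos: [0.6391, -0.3198, 0.0195]
ee_rot: [3.138, -0.0, 0.851]
wrist_force: [0.4, 0.3, 0.5]
width: 0.0597
finger_force: 0.0
```

move_arm(deltas=[0, 0, 0, 0, 0, 0, 1, 0, 0, 0, 0, 0, 0, 1, 0, 0, 0, 0, 0, 0, 1])

```text
time: 2.9
tool_pos: [0.6383, -0.3191, 0.0187]
ee_rot: [3.141, -0.0, 0.851]
wrist_force: [-2.8, 1.4, 5.1]
width: 0.0497
finger_force: 30.0
```

move_arm(deltas=[0, 0, 0, 0, 0, -1, 1, 0, 0, 0, 0, 0, -3, 1, 0, 0, 0, 0, 0, -6, 1, 0, 0, 0, 0, 0, -9, 1, 0, 0, 0, 0, 0, -12, 1, 0, 0, 0, 0, 0, -14, 1, 0, 0, 0, 0, 0, -14, 1])

```text
time: 3.6
tool_pos: [0.6401, -0.3203, 0.1623]
ee_rot: [3.133, -0.001, 0.851]
wrist_force: [0.4, -0.8, -0.3]
width: 0.0499
finger_force: 30.0
```

```bash
python3 -c "
from h import *
to(.566,.138,.16,1.897)
s=snap('top'); p=onplane(s,299.5,257.4,.012);print(p)"
```

```text
t 3.6 pos [ 0.6401 -0.3203  0.1623] rpy [ 3.133e+00 -1.000e-03  8.510e-01] shift cm [ 2.957e+01 -3.579e+01 -3.000e-02] F [ 0.4 -0.8 -0.3] w 0.0499 q [-0.54  0.47  0.98 -0.    1.68  0.18]
turn [ 0.009  0.003 -1.046]
[0.56335534 0.13685232 0.012     ]
```

move_arm(deltas=[0, 0, -0.07, 2, -2.4, 0, 1, 0, 0, -0.14, 4, -4.8, 0, 1, 0, 0, -0.22, 6, -7.3, 0, 1, 0, 0, -0.3, 8, -9.7, 0, 1, 0, 0, -0.37, 10, -12.1, 0, 1, 0, 0, -0.45, 12, -14.5, 0, 1, 0, 0, -0.52, 14, -17, 0, 1, 0, 0, -0.6, 16, -19.4, 0, 1])

```text
time: 4.45
tool_pos: [0.5962, -0.0694, 0.1545]
ee_rot: [-3.137, -0.0, 1.454]
wrist_force: [0.1, 0.5, -0.6]
width: 0.0497
finger_force: 30.0
```

```bash
python3 -c "
from h import *
to(.565,.138,.16,1.897)"
```

```text
t 4.45 pos [ 0.5962 -0.0694  0.1545] rpy [-3.137 -0.     1.454] shift cm [20.24 -5.52 -0.52] F [ 0.1  0.5 -0.6] w 0.0497 q [-0.21  0.22  1.32 -0.    1.6  -0.09]
turn [-0.004 -0.001 -0.443]
```

move_arm(deltas=[0, 0, -0.07, 3.3, -0.9, 0, 1, 0, 0, -0.15, 6.7, -1.8, 0, 1, 0, 0, -0.22, 10, -2.7, 0, 1, 0, 0, -0.3, 13.4, -3.6, 0, 1, 0, 0, -0.37, 16.8, -4.5, 0, 1, 0, 0, -0.44, 20.2, -5.5, 0, 1, 0, 0, -0.44, 20.2, -5.5, 0, 1, 0, 0, -0.44, 20.2, -5.5, 0, 1])

```text
time: 5.25
tool_pos: [0.5663, 0.1365, 0.1551]
ee_rot: [-3.138, 0.0, 1.892]
wrist_force: [0.1, -0.3, -1.4]
width: 0.0497
finger_force: 30.0
```

```bash
python3 -c "
from h import *
to(.565,.138,.050,1.897)"
```

```text
t 5.25 pos [0.5663 0.1365 0.1551] rpy [-3.138  0.     1.892] shift cm [ 0.18 -0.03 10.51] F [ 0.1 -0.3 -1.4] w 0.0497 q [ 0.14  0.18  1.37 -0.    1.6  -0.18]
turn [-0.004  0.    -0.005]
```

move_arm(deltas=[0, 0, 0, 0.1, 0, 2, 1, 0, 0, 0, 0.1, 0, 4, 1, 0, 0, 0, 0.1, 0, 6, 1, 0, 0, 0, 0.1, 0, 8, 1, 0, 0, 0, 0.1, 0, 10, 1, 0, 0, 0, 0.1, 0, 11, 1, 0, 0, 0, 0.1, 0, 11.5, 1, 0, 0, 0, 0.1, 0, 11.5, 1])

```text
time: 6.05
tool_pos: [0.5668, 0.1364, 0.0417]
ee_rot: [-3.14, 0.0, 1.89]
wrist_force: [-0.8, 0.6, -1.1]
width: 0.05
finger_force: 30.0
```

move_arm(deltas=[0, 0, 0, 0, 0, 0.2, 1, 0, 0, 0, 0, 0, 0.4, 1, 0, 0, 0, 0, 0, 0.4, 1])

```text
time: 6.35
tool_pos: [0.5674, 0.1372, 0.039]
ee_rot: [3.141, 0.0, 1.891]
wrist_force: [-0.0, -0.4, -2.0]
width: 0.0499
finger_force: 30.0
```

move_arm(deltas=[0, 0, 0, 0, 0, 0.1, 1, 0, 0, 0, 0, 0, 0.2, 1, 0, 0, 0, 0, 0, 0.2, 1])

```text
time: 6.65
tool_pos: [0.5669, 0.1372, 0.0364]
ee_rot: [-3.141, 0.0, 1.891]
wrist_force: [-0.9, 0.2, -1.0]
width: 0.0498
finger_force: 30.0
```

move_arm(deltas=[0, 0, 0, 0, 0, 0.1, 1, 0, 0, 0, 0, 0, 0.3, 1, 0, 0, 0, 0, 0, 0.3, 1])

```text
time: 6.95
tool_pos: [0.5668, 0.1371, 0.033]
ee_rot: [-3.141, -0.0, 1.891]
wrist_force: [-0.5, 0.6, -1.0]
width: 0.0498
finger_force: 30.0
```

move_arm(deltas=[0, 0, 0, 0, 0, 0.1, 1, 0, 0, 0, 0, 0, 0.2, 1, 0, 0, 0, 0, 0, 0.2, 1])

```text
time: 7.25
tool_pos: [0.5669, 0.1371, 0.0312]
ee_rot: [-3.141, 0.0, 1.891]
wrist_force: [0.1, -0.4, -1.6]
width: 0.0499
finger_force: 30.0
```

move_arm(deltas=[0, 0, 0, 0, 0, 0.1, 1, 0, 0, 0, 0, 0, 0.15, 1, 0, 0, 0, 0, 0, 0.15, 1])

```text
time: 7.55
tool_pos: [0.5672, 0.1371, 0.0307]
ee_rot: [3.141, 0.0, 1.891]
wrist_force: [-2.0, -0.8, 3.0]
width: 0.0498
finger_force: 30.0
```

move_arm(deltas=[0, 0, 0, 0, 0, 0.1, 1, 0, 0, 0, 0, 0, 0.1, 1])

```text
time: 7.75
tool_pos: [0.5673, 0.137, 0.0306]
ee_rot: [3.141, 0.001, 1.891]
wrist_force: [-4.1, -0.9, 7.0]
width: 0.0496
finger_force: 30.0
```

The wrist force shows the foot is on the tile. I open part way and rise.

move_arm(deltas=[0, 0, 0, 0, 0, 0, 0, 0, 0, 0, 0, 0, 0, -0.4, 0, 0, 0, 0, 0, 0, -0.6, 0, 0, 0, 0, 0, 0, -0.6, 0, 0, 0, 0, 0, 0, -0.6])

```text
time: 8.25
tool_pos: [0.567, 0.1372, 0.0286]
ee_rot: [-3.141, -0.0, 1.891]
wrist_force: [-0.1, -0.2, -0.7]
width: 0.0749
finger_force: 0.0
```

move_arm(deltas=[0, 0, 0, 0, 0, -1, -0.6, 0, 0, 0, 0, 0, -3, -0.6, 0, 0, 0, 0, 0, -6, -0.6, 0, 0, 0, 0, 0, -9, -0.6, 0, 0, 0, 0, 0, -12, -0.6, 0, 0, 0, 0, 0, -15, 0, 0, 0, 0, 0, 0, -16, 1, 0, 0, 0, 0, 0, -16, 1])

```text
time: 9.05
tool_pos: [0.5682, 0.1373, 0.1914]
ee_rot: [3.137, 0.001, 1.891]
wrist_force: [-0.4, -0.4, -0.5]
width: 0.0546
finger_force: 0.0
```

```bash
python3 -c "
from h import *
s=snap('side'); C=cloud(s); C[s['depth']<.1]=0
cv2.imwrite('pics/pl.png',cv2.resize(s['image'][160:350,220:380],None,fx=3,fy=3)[:,:,::-1])
g=s['image'].astype(int).sum(2); hs=(C[:,:,2]>.03)&(C[:,:,2]<.08)&(g<260)&(abs(C[:,:,0]-.566)<.06)&(abs(C[:,:,1]-.138)<.06)
P=C[hs]; r=P[P[:,2]>.05]; print(len(P),cv2.minEnclosingCircle((r[:,:2]*1000).astype(np.float32)),P[:,2].max())
to(.45,-.30,.19)"
```

```text
392 ((585.6367797851562, 150.8063201904297), 52.953163146972656) 0.06676581818597949
t 9.1 pos [0.5672 0.1372 0.1891] rpy [3.141 0.    1.891] shift cm [-37.81 -24.88  -0.1 ] F [-1.2 -0.2 -1.5] w 0.0507 q [ 0.14  0.16  1.32 -0.    1.66 -0.18]
```

View pics/pl.png

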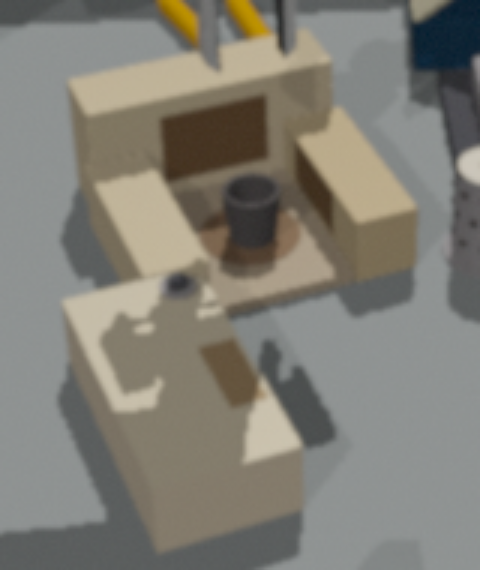

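The crucible stands upright on the scorch ring in the middle of the floor, at about (250,210) in the crop, and the brick is untouched. Next I go round to the brick's outer face near its free end.

```bash
python3 -c "
from h import *
to(.457,-.215,.19,.33)"
```

```text
t 9.1 pos [0.5672 0.1372 0.1891] rpy [3.141 0.    1.891] shift cm [-29.96 -21.54  -0.1 ] F [-1.2 -0.2 -1.5] w 0.0507 q [ 0.14  0.16  1.32 -0.    1.66 -0.18]
turn [ 1.000e-03 -0.000e+00  1.561e+00]
```

move_arm(deltas=[0, 0, 0.1, -2.5, -1.8, 0, 1, 0, 0, 0.2, -5, -3.6, 0, 1, 0, 0, 0.3, -7.5, -5.4, 0, 1, 0, 0, 0.4, -10, -7.2, 0, 1, 0, 0, 0.5, -12.5, -9, 0, 1, 0, 0, 0.6, -15, -10.8, 0, 1, 0, 0, 0.7, -18, -12.9, 0, 1, 0, 0, 0.8, -21, -15, 0, 1])

```text
time: 9.9
tool_pos: [0.489, -0.1101, 0.1861]
ee_rot: [-3.137, 0.001, 1.087]
wrist_force: [0.0, 0.1, 0.4]
width: 0.0007
finger_force: 0.0
```

```bash
python3 -c "
from h import *
to(.457,-.215,.19,.33)"
```

```text
t 9.9 pos [ 0.489  -0.1101  0.1861] rpy [-3.137e+00  1.000e-03  1.087e+00] shift cm [-10.78   2.04  -0.39] F [0.  0.1 0.4] w 0.0007 q [-0.33 -0.01  1.51 -0.    1.65  0.15]
turn [-0.004  0.003  0.757]
```

move_arm(deltas=[0, 0, 0.12, -2, 0.3, 0, 1, 0, 0, 0.25, -4, 0.7, 0, 1, 0, 0, 0.38, -6, 1.1, 0, 1, 0, 0, 0.5, -8, 1.5, 0, 1, 0, 0, 0.63, -10, 1.9, 0, 1, 0, 0, 0.757, -10.8, 2, 0, 1, 0, 0, 0.757, -10.8, 2, 0, 1, 0, 0, 0.757, -10.8, 2, 0, 1])

```text
time: 10.7
tool_pos: [0.4579, -0.2138, 0.1872]
ee_rot: [-3.139, 0.002, 0.336]
wrist_force: [0.1, -0.7, -0.7]
width: 0.0005
finger_force: 0.0
```

```bash
python3 -c "
from h import *
to(.457,-.215,.028,.33)"
```

```text
t 10.7 pos [ 0.4579 -0.2138  0.1872] rpy [-3.139e+00  2.000e-03  3.360e-01] shift cm [-0.1   0.12 15.92] F [ 0.1 -0.7 -0.7] w 0.0005 q [-0.55 -0.01  1.5   0.    1.65  0.69]
turn [-0.003  0.002  0.006]
```

move_arm(deltas=[0, 0, 0, -0.4, 0, 2.5, 1, 0, 0, 0, -0.4, 0, 5, 1, 0, 0, 0, -0.4, 0, 7.5, 1, 0, 0, 0, -0.4, 0, 10, 1, 0, 0, 0, -0.4, 0, 12.5, 1, 0, 0, 0, -0.4, 0, 15, 1, 0, 0, 0, -0.4, 0, 15.9, 1, 0, 0, 0, -0.4, 0, 15.9, 1])

```text
time: 11.5
tool_pos: [0.4537, -0.2143, 0.0281]
ee_rot: [-3.138, 0.003, 0.336]
wrist_force: [-0.2, 0.6, 0.3]
width: 0.0007
finger_force: 0.0
```

```bash
cat >> h.py <<'E'
def sweep(yaws,off,along=.185,P=(.506,-.0025),z=.028):
    # deltas (turn about tool z, shift) from current pose so that the tool centre sits at brick (along,-off) for the world brick yaws (deg)
    o=robot.get_obs(); M=R.from_euler('xyz',o["ee_rot"]); print("t",round(o["time"],2),o["tool_pos"].round(4),o["ee_rot"][2].round(3),"F",o["wrist_force"].round(1))
    for a in yaws:
        t=np.radians(a); c,s=np.cos(t),np.sin(t); p=np.array([P[0]+c*along+s*off,P[1]+s*along-c*off,z])
        d=M.inv().apply(p-o["tool_pos"])*100; print(a,"turn",round(-((t+np.pi/2)-o["ee_rot"][2]),3),"shift",d.round(1))
E
python3 -c "
from h import *
sweep([-71]+list(np.arange(-67,-30,5)),.097)
s=snap('side'); cv2.imwrite('pics/ps.png',cv2.resize(s['image'][180:360,180:360],None,fx=3,fy=3)[:,:,::-1])"
```

```text
t 11.5 [ 0.4537 -0.2143  0.0281] 0.336 F [-0.2  0.6  0.3]
-71 turn 0.004 shift [2.1 0.2 0. ]
-67 turn -0.066 shift [ 3.5  0.8 -0. ]
-62 turn -0.153 shift [ 5.1  1.5 -0. ]
-57 turn -0.24 shift [ 6.9  2.  -0. ]
-52 turn -0.327 shift [ 8.7  2.4 -0. ]
-47 turn -0.415 shift [10.5  2.6 -0. ]
-42 turn -0.502 shift [12.3  2.6 -0. ]
-37 turn -0.589 shift [14.1  2.5 -0. ]
-32 turn -0.676 shift [15.9  2.2 -0. ]
```

View pics/ps.png

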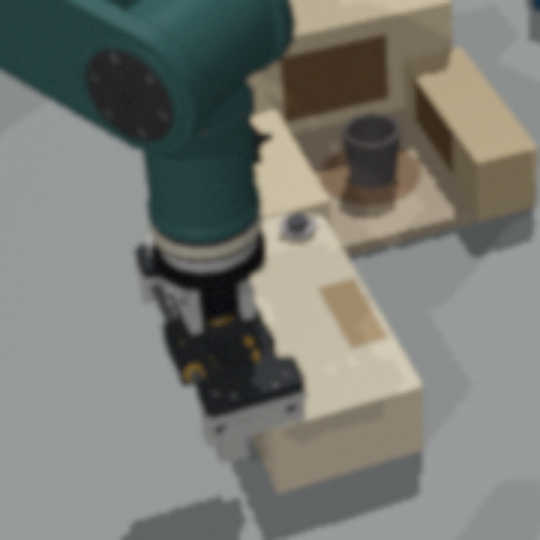

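The closed fingers stand by the outer face near its free end, around (225,445) in the crop, clear of the brick. I start the swing.

move_arm(deltas=[0, 0, 0, 1, 0.1, 0, 1, 0, 0, 0, 1.8, 0.2, 0, 1, 0, 0, -0.03, 2.6, 0.5, 0, 1, 0, 0, -0.07, 3.5, 0.8, 0, 1, 0, 0, -0.11, 4.3, 1.2, 0, 1, 0, 0, -0.15, 5.1, 1.5, 0, 1, 0, 0, -0.2, 6, 1.8, 0, 1, 0, 0, -0.24, 6.9, 2, 0, 1])

```text
time: 12.35
tool_pos: [0.5271, -0.2131, 0.031]
ee_rot: [3.14, 0.002, 0.577]
wrist_force: [-4.5, -2.3, 3.8]
width: 0.0004
finger_force: 2.4
```

```bash
python3 -c "
from h import *
sweep(np.arange(-57,-20,4),.097)"
```

```text
t 12.35 [ 0.5271 -0.2131  0.031 ] 0.577 F [-4.5 -2.3  3.8]
-57 turn 0.001 shift [-0.  -0.3  0.3]
-53 turn -0.069 shift [1.3 0.3 0.3]
-49 turn -0.139 shift [2.7 0.9 0.3]
-45 turn -0.209 shift [4.1 1.3 0.3]
-41 turn -0.278 shift [5.5 1.6 0.3]
-37 turn -0.348 shift [6.9 1.9 0.3]
-33 turn -0.418 shift [8.4 2.  0.3]
-29 turn -0.488 shift [9.8 2.1 0.3]
-25 turn -0.558 shift [11.3  2.   0.3]
-21 turn -0.627 shift [12.7  1.9  0.3]
```

move_arm(deltas=[0, 0, -0.07, 1.3, 0.3, 0.1, 1, 0, 0, -0.14, 2.7, 0.9, 0.1, 1, 0, 0, -0.21, 4.1, 1.3, 0.1, 1, 0, 0, -0.28, 5.5, 1.6, 0.1, 1, 0, 0, -0.35, 6.9, 1.9, 0.1, 1, 0, 0, -0.42, 8.4, 2, 0.1, 1, 0, 0, -0.49, 9.8, 2.1, 0.1, 1, 0, 0, -0.56, 11.3, 2, 0.1, 1])

```text
time: 13.15
tool_pos: [0.6339, -0.1693, 0.0305]
ee_rot: [3.138, 0.003, 1.137]
wrist_force: [-2.0, -4.2, 3.6]
width: 0.0002
finger_force: 2.4
```

```bash
python3 -c "
from h import *
sweep(np.arange(-25,14,4),.097)"
```

```text
t 13.15 [ 0.6339 -0.1693  0.0305] 1.137 F [-2.  -4.2  3.6]
-25 turn 0.003 shift [ 0.  -0.1  0.3]
-21 turn -0.067 shift [1.3 0.5 0.3]
-17 turn -0.137 shift [2.7 1.  0.2]
-13 turn -0.207 shift [4.1 1.5 0.2]
-9 turn -0.276 shift [5.5 1.8 0.2]
-5 turn -0.346 shift [6.9 2.1 0.2]
-1 turn -0.416 shift [8.4 2.2 0.2]
3 turn -0.486 shift [9.8 2.3 0.2]
7 turn -0.556 shift [11.3  2.2  0.2]
11 turn -0.625 shift [12.7  2.1  0.2]
```

move_arm(deltas=[0, 0, -0.07, 1.3, 0.5, 0.1, 1, 0, 0, -0.14, 2.7, 1, 0.1, 1, 0, 0, -0.21, 4.1, 1.5, 0.1, 1, 0, 0, -0.28, 5.5, 1.8, 0.1, 1, 0, 0, -0.35, 6.9, 2.1, 0.1, 1, 0, 0, -0.42, 8.4, 2.2, 0.1, 1, 0, 0, -0.49, 9.8, 2.3, 0.1, 1, 0, 0, -0.55, 11.2, 2.2, 0.1, 1])

```text
time: 13.95
tool_pos: [0.7022, -0.0767, 0.0298]
ee_rot: [3.138, 0.004, 1.687]
wrist_force: [0.1, -5.0, 3.0]
width: 0.0006
finger_force: 2.1
```

```bash
python3 -c "
from h import *
sweep([7,10,12,14,15,16,17,18,18.7,19.5],.097)"
```

```text
t 13.95 [ 0.7022 -0.0767  0.0298] 1.687 F [ 0.1 -5.   3. ]
7 turn -0.006 shift [ 0.1 -0.1  0.2]
10 turn -0.058 shift [1.  0.4 0.2]
12 turn -0.093 shift [1.7 0.7 0.2]
14 turn -0.128 shift [2.4 1.  0.2]
15 turn -0.146 shift [2.7 1.1 0.2]
16 turn -0.163 shift [3.1 1.2 0.2]
17 turn -0.18 shift [3.4 1.3 0.2]
18 turn -0.198 shift [3.8 1.4 0.2]
18.7 turn -0.21 shift [4.  1.5 0.2]
19.5 turn -0.224 shift [4.3 1.6 0.2]
```

Now slowly to about 17° (hearth at about 18.7°), then a look.

move_arm(deltas=[0, 0, -0.05, 0.8, 0.3, 0.1, 1, 0, 0, -0.09, 1.6, 0.7, 0.1, 1, 0, 0, -0.12, 2.2, 0.9, 0.1, 1, 0, 0, -0.145, 2.7, 1.1, 0.1, 1, 0, 0, -0.16, 3, 1.2, 0.1, 1, 0, 0, -0.17, 3.2, 1.3, 0.1, 1, 0, 0, -0.17, 3.2, 1.3, 0.1, 1])

```text
time: 14.65
tool_pos: [0.7117, -0.0434, 0.0293]
ee_rot: [3.136, 0.005, 1.855]
wrist_force: [2.0, -4.9, 4.0]
width: 0.0007
finger_force: 2.6
```

```bash
cat >> h.py <<'E'
def rects(zc=(.05,.095)):
    s=snap("top"); C=cloud(s); Z=C[:,:,2]; D=s["depth"]; g=s["image"].astype(int)
    hsv=cv2.cvtColor(s["image"],cv2.COLOR_RGB2HSV)
    m=((Z>.05)&(Z<.075)&(D>.1)); m[:190]=0; m[340:]=0; m[:,:220]=0; m[:,450:]=0
    return s,C,m
E
python3 -c "
from h import *
sweep([16,16.5,17,17.5,18,18.4,18.7,19.2,19.7],.097)
s=snap('top'); t=snap('side')
a=cv2.resize(s['image'][190:320,220:400],None,fx=2.2,fy=2.2); b=cv2.resize(t['image'][170:300,210:390],None,fx=2.2,fy=2.2)
cv2.imwrite('pics/sh.png',np.hstack([a,b])[:,:,::-1])"
```

```text
t 14.65 [ 0.7117 -0.0434  0.0293] 1.855 F [ 2.  -4.9  4. ]
16 turn 0.005 shift [-0.1 -0.2  0.1]
16.5 turn -0.004 shift [ 0.1 -0.1  0.1]
17 turn -0.013 shift [0.2 0.  0.1]
17.5 turn -0.022 shift [0.4 0.1 0.1]
18 turn -0.03 shift [0.5 0.2 0.1]
18.4 turn -0.037 shift [0.7 0.2 0.1]
18.7 turn -0.043 shift [0.8 0.3 0.1]
19.2 turn -0.051 shift [0.9 0.4 0.1]
19.7 turn -0.06 shift [1.1 0.4 0.1]
```

View pics/sh.png

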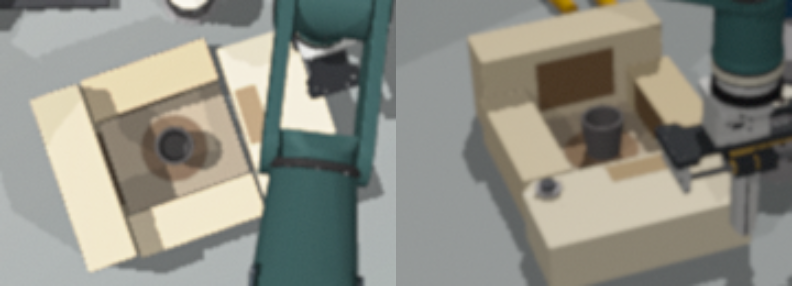

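The brick is nearly shut, with a small wedge of a gap at the far wall end (top crop, about (218,55)). The crucible is still centred. I continue in small steps and watch the force.

move_arm(deltas=[0, 0, -0.015, 0.2, 0, 0.1, 1, 0, 0, -0.025, 0.4, 0.1, 0.1, 1, 0, 0, -0.025, 0.4, 0.1, 0.1, 1])

```text
time: 15.05
tool_pos: [0.7122, -0.0393, 0.0284]
ee_rot: [3.135, 0.005, 1.879]
wrist_force: [4.0, -4.5, 4.1]
width: 0.0005
finger_force: 2.8
```

move_arm(deltas=[0, 0, -0.006, 0.1, 0.05, 0, 1, 0, 0, -0.012, 0.2, 0.1, 0, 1, 0, 0, -0.012, 0.2, 0.1, 0, 1])

```text
time: 15.35
tool_pos: [0.7126, -0.0372, 0.0285]
ee_rot: [3.135, 0.005, 1.891]
wrist_force: [3.4, -5.2, 3.7]
width: 0.0004
finger_force: 3.0
```

```bash
python3 -c "
from h import *
sweep([18,18.7],.097)
s=snap('top');C=cloud(s);Z=C[:,:,2];D=s['depth']
m=((Z>.055)&(Z<.075)&(D>.1)).astype(np.uint8)
# width of gap between wall ends line and brick inner face, from brightness along hearth -y, world yaw 18.7
o=np.array(s['origin']);Rm=rot(s);img=s['image'].astype(np.float32).mean(2)
t=np.radians(18.7);c,sn=np.cos(t),np.sin(t)
for X in(.01,.025,.18,.195,.21):
    pr=[]
    for Y in np.arange(.045,.004,-.0015):
        p=np.array([.506+c*X-sn*Y,-.0025+sn*X+c*Y,.064]);q=Rm.T@(p-o);u=s['cx']-f(s)*q[0]/q[2];v=s['cy']+f(s)*q[1]/q[2]
        pr.append(cv2.getRectSubPix(img,(1,1),(float(u),float(v)))[0,0])
    print(X,np.round(pr).astype(int))
"
```

```text
t 15.35 [ 0.7126 -0.0372  0.0285] 1.891 F [ 3.4 -5.2  3.7]
18 turn 0.006 shift [-0.  -0.1  0. ]
18.7 turn -0.006 shift [0.2 0.  0. ]
0.01 [226 226 226 226 227 227 228 227 223 206 176 142 110  90  85  84  80  76
  74  73  76  78  79  80  80  80  81  82]
0.025 [226 226 227 226 226 227 227 227 225 207 185 158 136 165 197 215 229 213
 195 154 114  89  72  72  74  76  78  79]
0.18 [211 211 210 211 211 212 212 211 210 193 173 152 137 166 199 219 235 237
 236 236 235 235 235 235 235 235 235 234]
0.195 [211 211 211 211 211 212 212 213 207 195 172 144 143 168 197 222 236 238
 238 237 236 235 233 230 227 224 222 220]
0.21 [211 211 211 211 211 212 212 212 206 197 168 140 125 114 118 123 130 136
 141 146 152 157 162 163 164 166 166 165]
```

The gap profile is the same at both wall ends (a dip of equal depth at X 25 mm and at 180 to 195 mm), so the brick is parallel and close. I back off, rise and check from above.

move_arm(deltas=[0, 0, 0, -0.5, 0, 0, 1, 0, 0, 0, -1.5, 0, 0, 1, 0, 0, 0, -3, 0, 0, 1, 0, 0, 0, -4.5, 0, -1, 1, 0, 0, 0, -6, 0, -4, 1, 0, 0, 0, -7.5, 0, -8, 1, 0, 0, 0, -9, 0, -12, 1, 0, 0, 0, -11, 0, -15, 1])

```text
time: 16.2
tool_pos: [0.7444, -0.1411, 0.1787]
ee_rot: [3.14, 0.001, 1.891]
wrist_force: [1.0, -0.5, 0.2]
width: 0.0005
finger_force: 0.0
```

move_arm(deltas=[0, 0, 0, -4, 0, 0, 1, 0, 0, 0, -8, 0, 0, 1, 0, 0, 0, -12, -2, 0, 1, 0, 0, 0, -16, -4, 0, 1, 0, 0, 0, -20, -6, 0, 1, 0, 0, 0, -24, -8, 0, 1, 0, 0, 0, -24, -8, 0, 1])

```text
time: 16.9
tool_pos: [0.7397, -0.402, 0.1721]
ee_rot: [-3.138, -0.001, 1.881]
wrist_force: [-0.2, 0.5, -1.2]
width: 0.0002
finger_force: 0.0
```

```bash
python3 -c "
from h import *
s=snap('top');C=cloud(s)
C[s['depth']<.1]=0;Z=C[:,:,2]
m=(Z>.05)&(Z<.095);m[:190]=0;m[330:]=0;m[:,:220]=0;m[:,420:]=0
t=np.radians(18.7);c,sn=np.cos(t),np.sin(t)
P=np.array([onplane(s,u,v,.064)[:2] for v,u in zip(*np.where(m))])-[.506,-.0025]
H=P@np.array([[c,-sn],[sn,c]])*1000
b=H[(H[:,1]<22)&(H[:,1]>-110)&(abs(H[:,0]-90)<140)]
r=cv2.minAreaRect(b.astype(np.float32)); print('brick in hearth frame',r)
g=s['image'].astype(np.float32).mean(2)
save(s,'fin');to(.5,-.3,.2)"
```

```text
brick in hearth frame ((87.89241027832031, -34.35492706298828), (229.8994140625, 112.69305419921875), 0.07222741097211838)
t 16.95 pos [ 0.7411 -0.3983  0.1727] rpy [-3.139e+00 -3.000e-03  1.885e+00] shift cm [ 16.8  -19.9   -2.64] F [-0.3  0.1  0.1] w 0.0005 q [-0.56  0.85  0.38 -0.    1.92 -0.87]
```

View pics/fin.png

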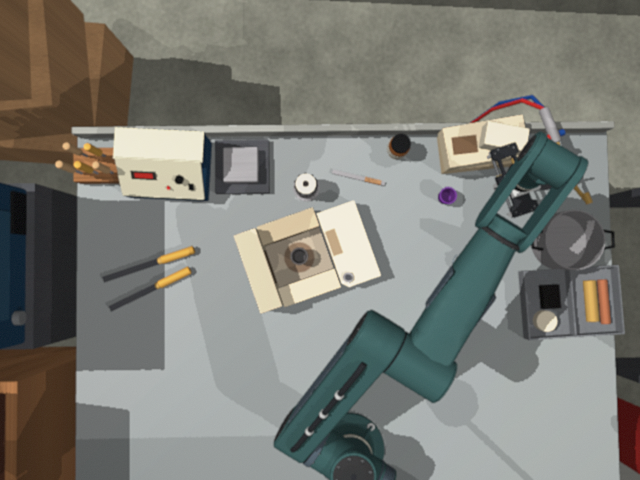

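The final view shows the brick square across the mouth at about (350,245), within about 0.1° of parallel. The crucible is centred at (299,256), and everything else in view is in place. The arm is clear, so I hand in.

```bash
python3 -c "
from bench import robot
print(robot.close_job())"
```

```text
the job is handed in; nothing more can be done
None
```

The dark crucible stands upright in the middle of the hearth floor and the brick is swung shut, square across the mouth and close against the wall ends; the job was handed in at about 17 s, with no verdict returned.

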